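# Lid and clamp the bottle-cap tub

## Robot

A 6-joint arm with a two-finger parallel gripper is mounted at the origin on the work surface. World frame = base frame: x ahead of the robot, y to its left, z up, the work surface at z = 0. Lengths are in m, angles in rad, forces in N, time in s.
With the tool pointing down it reaches from about 0.15 to 0.775 m from the base axis. Payload 6.1 kg.
Tool frame: the origin (TCP) lies at the very end of the fingers, on their centre line; the grasp point (between the pads) lies 19 mm behind it (bot.grip_depth is the distance from the TCP to the grasp point, in m); z points along the fingers, y is the line along which they close (so a half turn about z gives the same grasp; the last joint's range is limited). The gripper opens to 85 mm and grips with 20 to 120 N. Pads are 22 mm wide; open, the fingers measure 114 mm over their backs; the gripper's body (76 mm by 85 mm) begins 54 mm behind the grasp point. The pads swing forward as they close: fully open they stand 13 mm farther back than shut.
Start: joints at [-1.12, 0.126, -0.04, 1.405, 0, 1.571], TCP at [0.229, -0.473, 0.231] pointing down, gripper open.
Joint ranges: [-2.72, 2.72], [-0.95, 1.95], [-1.27, 1.35], [-1.78, 2.02], [-1.46, 1.47], [-3.14, 3.14]. Speed limits (rad/s): [2.39, 2.39, 3.01, 3.14, 3.14, 3.14].

## Interface

Orientations are given as a unit quaternion [x, y, z, w].
In Python, from bench import bot, vision, job, nets gives the robot as it stands.
- The arm moves only by the tool apply_moves, never from a script. Its argument "plan" is a list of rows, each a list of 7 numbers: the shift along the tool's x, y, z in m, then the turn, a rotation vector about the tool's x, y, z in degrees, then the gripper command: -1 is fully open, 1 is shut, values between are in proportion. In form: [[dx, dy, dz, ax, ay, az, claw], ...]. A call has 1 to 8 rows; each row shifts and turns the commanded pose from where the row before left it, along the tool's axes as they then stand; what a row does not reach is not made up. A row lasts 1/12 s, in which the tool goes at most 41.7 mm and 7.16 degrees, less where a joint would pass 70% of its speed; a pose out of reach is approached as far as the arm can. A call with a gripper value outside its range is refused whole. The fingers move at their own pace and stop on an object; the grip force is fixed at half the most. Time passes only in rows, so rows that do not move let the fingers close. It gives the time, the measured TCP pose, the force, the opening and the grip force at its end, in the units of the state.
- bot.observe(): the state, without advancing time (a new reading comes with each control period).
- vision.capture(name): name is "side" or "top" or "wrist"; returns a dict with "pixels" (420x560x3 uint8, red, green, blue), "depth" (420x560 float32, m along the optical axis (not along the pixel's ray), 0 where there is no reading), "camera_matrix" (3x3 intrinsics, pixels), "k1" (the pictures are not rectified: a ray, as slopes to the right and down, at radius r is drawn at 1 + k1 r^2 times it, then the intrinsics apply), "R" (3x3) and "t" (3): a world point X has camera coordinates R X + t; the wrist camera has in their place "hand_eye" (4x4, takes a point from camera to tool coordinates, whose origin is the TCP and whose axes are the flange's). Camera axes: x right, y down, z forward; pixel columns grow to the right and rows downward; lengths in m; the calibration is good to about 2 mm. A picture is of the moment at which its call begins: read the wrist's pose just before it.
- job.finish_job(): hands the job in; it is judged then, once.
Trained networks look in a picture, given as the dict that the camera call returned (one of the last four; its "shot" number tells which), for a name from the list of things; names that differ only in an ending like _2 or _b are one class to them, and where a whole thing is asked for, a point or a joint stands for the part that bears it (a point fixed in the world has none). Each returns a list of dicts, best first, with "p" (0 to 1); they miss things now and then, are a little off and sometimes report something else, mostly with a low value. They report only what shows in the picture. A call takes as long as a camera call.
- nets.look_for(picture, name): "centre" ([x, y, z] in m, in the coordinates of the camera as it stood for that picture, good to about 4 mm: the middle of the surface that is visible of it).
- nets.tip_of(picture, name): "centre" ([x, y, z] in m, in the coordinates of the camera as it stood for that picture, good to about 4 mm: a listed point, or the origin of a listed thing).
The state is a dict: "time_s": time; "joint_positions": joint angles; "joint_vel": joint speeds; "joint_torque": joint torques, N m; "ee_pos": TCP position; "ee_rot": TCP orientation; "wrist_force": force on the tool from outside, world axes, zero at the start; "moment": the same for the moment, N m; "opening": finger opening in m; "finger_force": force on a finger pad.
Only numpy, scipy, OpenCV 4.12 (cv2) and the standard library are available. Lean on these libraries where they do the work, as an engineer would, in place of code of your own. Each camera call takes 0.05 s, during which the arm holds its last target. There are 200 camera calls.

## Task

Close up the tub of rinsed bottle caps: take the lid off the draining stand by its red handle, set it gently on the tub so that it sits fully seated and level on the rim, and only then swing the blue clamp down onto the lid. Leave the bottle, jar and brush where they are.

Things in the scene. Friction and masses are not known exactly. Their poses are not given: they have to be found in the camera images.
- tub: White round plastic tub, fixed to the bench, 120 high, outer radius 64 at the foot and 75 at the rim, wall 4 (mouth radius 71), with bottle caps in the bottom up to 55 above the bench. Origin: centre of the underside; z up. The clamp's bracket stands on its +x side, from radius 88 to 101 and 38 wide, up to 143 above the bench.
- tub_rim (a point): Centre of the tub's mouth at rim height (120 above the bench).
- lid: White round lid, 160 g: disc of radius 77, 5 thick; below it a solid plug of radius 66, 10 deep, tapered at its end, enters the mouth with 5 play all round. On top a red bar handle 50 long (lid x), 16 wide (lid y), 34 high above the disc. Origin: centre of the disc's underside, which lies on the rim; z out of the handle. It starts leaning 32 degrees on the stand, bar running up the slope.
- lid_grip (a point): Middle of the red handle bar, 27 above the lid's origin (22 above the disc's top face) along the lid's z.
- stand: Black slatted draining stand, fixed, about 150 wide and 150 deep and up to 105 high; its slats slope up at 32 degrees towards its +x and two grey pegs, reaching 17 above the slats, hold the lid's lower edge. Origin: on the bench below it; the lid's axis lies in its x-z plane.
- clamp (a joint): Hinge of the clamp arm (rad): 0 = arm level with its rubber pad on the seated lid, about 1.57 = upright, more = leaning away from the tub. It is stiff and stays where it is left; it starts at 1.7 to 2.05. Pushing the tip with about 1.5 N moves it.
- clamp_hinge (a point): Point on the clamp's hinge axis, 94 from the tub's axis on the tub's +x side, 135 above the bench. The axis is parallel to the tub's y. Its frame turns with the arm: the arm runs along its -x, the pad is on its -z side.
- clamp_tip (a point): Free end of the blue clamp arm (mid thickness), 49 from the hinge. The arm is 22 wide and 8 thick; the pad, radius 8, is 32 from the hinge and sticks out 6.
- bottle: Bystander: brown glass bottle, standing, radius 30, 180 high. Origin: centre of the underside.
- jar: Bystander: glass jar with yellow cap, standing, radius 32, 75 high. Origin: centre of the underside.
- brush: Bystander: brush lying on the bench along its x, about 160 long. Origin: about its middle, on the bench.

How it is judged:
On the way, in this order (a step that is already met when the one before it is completed fails the run):
1. the lid sits seated and level on the tub's rim and is let go, with the clamp still up (distance between lid and tub_rim below 0.008 m and z of lid in the frame of tub_rim below 0.002 m and angle between lid's own z axis and vertical below 0.035 rad and contact force between the fingers and lid below 0.2 N and value of joint clamp above 1.2 rad), for 0.2 s.
2. the clamp is down on the seated lid (value of joint clamp below 0.09 rad and distance between lid and tub_rim below 0.008 m and angle between lid's own z axis and vertical below 0.035 rad), for 0.2 s.
At the end, for the whole second after the job is handed in: Lid at rest on the tub, handle up: origin within 8 mm of the rim's centre, under 2 mm above the rim, tilted under 2 degrees (0.035 rad); clamp arm below 0.09 rad (pad within about 3 mm of the seated lid); bottle, jar and brush within 30 mm of their starts (all of step 2 and z of lid in the frame of tub_rim below 0.002 m and linear speed of lid below 0.01 m/s); the robot touches nothing.
It fails at once if the lid is dropped onto the tub (faster than 0.45 m/s within 15 mm of its seat) (linear speed of lid above 0.45 m/s and distance between lid and tub_rim below 0.015 m).
It fails at once if the bottle is moved more than 30 mm or knocked over (distance of bottle from where it was at the start of the episode above 0.03 m or angle between bottle's own z axis and vertical above 0.5 rad).
It fails at once if the jar is moved more than 30 mm or knocked over (distance of jar from where it was at the start of the episode above 0.03 m or angle between jar's own z axis and vertical above 0.5 rad).
It fails at once if the brush is moved more than 30 mm (distance of brush from where it was at the start of the episode above 0.03 m).
It also fails if it takes over 67 s, if anything falls off the work surface, if the arm or the gripper's body presses on something with over 40 N, if the wrist force passes 120 N, or if a joint passes its speed limit or range.

## Working session

There is one attempt and no reset: what is moved stays moved. The work goes in short steps, Python scripts to look and compute and a tool call to move; the robot and the scene stay as the last step left them, time stands still between calls to the robot, and variables do not carry over. Pictures are saved under pics/ and viewed, at most 10 in all, crops included, and the job is handed in when it is done.

Besides the shell and the picture viewer there is one more tool, called after "Call:" as name(argument=value, ...), one argument or row to a line, values as JSON. apply_moves: Moves the arm, as the interface text tells. Its arguments: {"type":"object","properties":{"plan":{"type":"array"}},"required":["plan"]}

```bash
mkdir -p pics
cat > h.py <<'E'
import numpy as np, cv2
from bench import bot, vision, job, nets
from scipy.spatial.transform import Rotation as Rn
def cap(n):
    s=bot.observe(); c=vision.capture(n)
    if n=='wrist':
        H=np.array(c['hand_eye']); T=np.eye(4); T[:3,:3]=Rn.from_quat(s['ee_rot']).as_matrix(); T[:3,3]=s['ee_pos']
        c['W']=T@H
    else:
        W=np.eye(4); R=np.array(c['R']); W[:3,:3]=R.T; W[:3,3]=-R.T@np.array(c['t']); c['W']=W
    return c
def w(c,p): return (c['W']@np.append(p,1))[:3]
def cloud(c):
    K=np.array(c['camera_matrix']); k=c['k1']
    v,u=np.mgrid[:420,:560].astype(float)
    p=cv2.undistortPoints(np.stack([u.ravel(),v.ravel()],1)[:,None],K,np.array([k,0,0,0,0.]))[:,0]
    d=c['depth'].ravel(); P=np.c_[p*d[:,None],d]
    return (P@c['W'][:3,:3].T+c['W'][:3,3]).reshape(420,560,3)
def save(c,n): cv2.imwrite('pics/'+n+'.png',c['pixels'][:,:,::-1])
E
python3 - <<'E'
from h import *
for cn in ['side','top']:
    c=cap(cn); save(c,cn+'0')
    for n in ['tub_rim','tub','lid','lid_grip','stand','clamp_hinge','clamp_tip','bottle','jar','brush']:
        r=nets.tip_of(c,n)[:1]
        if r: print(cn,n,round(r[0]['p'],2),w(c,r[0]['centre']).round(3))
print(bot.observe());
E
```

```text
side tub_rim 0.76 [0.521 0.249 0.114]
side tub 0.8 [ 0.52   0.246 -0.002]
side lid 0.73 [ 0.594 -0.225  0.066]
side lid_grip 0.67 [ 0.58  -0.234  0.089]
side stand 0.77 [ 0.519 -0.249 -0.   ]
side clamp_hinge 0.94 [0.613 0.23  0.136]
side clamp_tip 0.6 [0.633 0.228 0.177]
side bottle 0.58 [ 0.728 -0.004 -0.001]
side jar 0.88 [ 0.433 -0.02  -0.001]
side brush 0.86 [ 0.58  -0.002 -0.003]
top tub_rim 0.86 [0.517 0.245 0.125]
top tub 0.64 [ 0.521  0.245 -0.001]
top lid 0.9 [ 0.592 -0.23   0.069]
top lid_grip 0.39 [ 0.433 -0.021  0.003]
top stand 0.52 [0.613 0.235 0.133]
top clamp_hinge 0.68 [ 0.731 -0.003 -0.001]
top clamp_tip 0.53 [0.636 0.221 0.177]
top bottle 0.68 [ 0.729 -0.002 -0.002]
top jar 0.88 [ 0.432 -0.019  0.004]
top brush 0.83 [ 0.579 -0.003 -0.001]
{'time_s': 1.1, 'joint_positions': array([-1.12002518e+00,  1.25776667e-01, -3.95870391e-02,  1.40539346e+00,
        5.03785345e-06,  1.57082101e+00]), 'joint_vel': array([-0.00018043,  0.00111871, -0.00148762,  0.00087441,  0.00055949,
        0.00083125]), 'joint_torque': array([ 2.38593575e-04, -4.35718453e+01,  3.53094971e+01,  1.46716091e-03,
        1.74954152e-04, -3.39633004e-06]), 'ee_pos': array([ 0.22871862, -0.47254935,  0.23131272]), 'ee_rot': array([9.74710769e-01, 2.23470171e-01, 6.83097742e-06, 1.85206695e-05]), 'wrist_force': array([ 0.64244525, -0.34916633, -0.5578654 ]), 'moment': array([ 0.04350297, -0.03214732,  0.03735332]), 'finger_force': 0.0, 'opening': 0.08516990871099248}
```

```bash
python3 -c "
import cv2,numpy as np
cv2.imwrite('pics/both.png',cv2.resize(np.vstack([cv2.imread('pics/side0.png'),cv2.imread('pics/top0.png')]),(400,600)))"
```

```text
(no output)
```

View pics/side0.png

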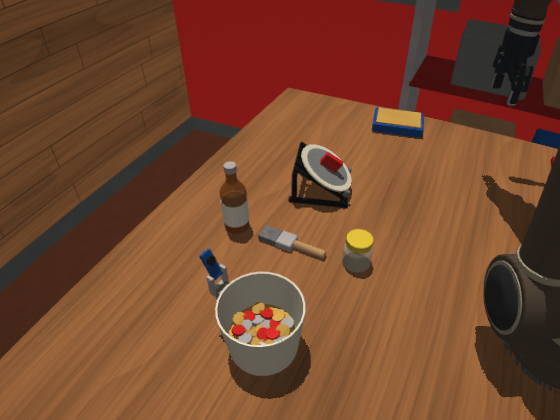

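View pics/top0.png

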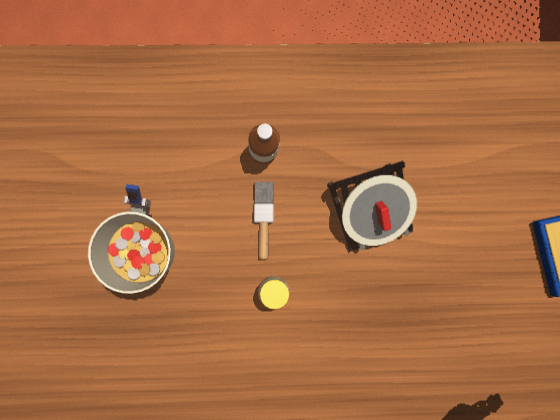

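The side picture shows the lid leaning on the stand at (325,167) with its red handle at (332,162), the tub at (262,320) and the clamp upright at (213,270). In the top picture the lid is at (380,210), its handle at (383,215), the tub mouth at (130,252) and the clamp at (136,195). Next I'll get metric poses from depth.

```bash
cat > m.py <<'E'
from h import *
def red(c): 
    p=c['pixels'].astype(int); return (p[...,0]>110)&(p[...,1]<60)&(p[...,2]<60)&(c['depth']>0)
def lidpose(c,ctr=(.58,-.23),rad=.11):
    P=cloud(c); near=np.hypot(P[...,0]-ctr[0],P[...,1]-ctr[1])<rad
    m=red(c)&near&(P[...,2]>.03); p=c['pixels'].astype(int)
    R=P[m]
    l=near&(p.min(-1)>85)&(p.max(-1)-p.min(-1)<60)&(P[...,2]>.02)&(c['depth']>0)
    L=P[l]; mu=np.median(L,0); inl=np.ones(len(L),bool)
    for _ in range(8):
        mu=L[inl].mean(0); n=np.linalg.svd(L[inl]-mu,full_matrices=False)[2][2]; n*=np.sign(n[2]); inl=abs((L-mu)@n)<.003
    h=(R-mu)@n
    top=R[h>np.percentile(h,98)-.005]
    q=top-top.mean(0); q=q-np.outer(q@n,n); ax=np.linalg.svd(q,full_matrices=False)[2][0]; ax*=np.sign(ax[2]) if abs(ax[2])>.1 else np.sign(ax[0])
    return dict(n=n,tilt=np.degrees(np.arccos(n[2])),az=np.degrees(np.arctan2(n[1],n[0])),hmax=np.percentile(h,98),top=top.mean(0),ext=np.ptp(q@ax),ax=ax,disc=mu,nin=inl.sum(),ntop=len(top),L=L[inl])
def fitcircle(X):
    A=np.c_[2*X,np.ones(len(X))]; s=np.linalg.lstsq(A,(X**2).sum(1),rcond=None)[0]; return s[:2],np.sqrt(s[2]+s[:2]@s[:2])
E
python3 - <<'E'
from m import *
np.set_printoptions(precision=4,suppress=True)
for cn in ['side','top']:
    c=cap(cn); P=cloud(c); d=lidpose(c)
    n=d['n']; L=d.pop('L')
    e1=np.cross(n,[0,0,1]);e1/=np.linalg.norm(e1);e2=np.cross(n,e1)
    q=(L-d['disc'])@np.c_[e1,e2]
    cc,_=cv2.minEnclosingCircle(q.astype(np.float32)); print(cn,d,'discctr',d['disc']+e1*cc[0]+e2*cc[1],_)
    m=(abs(P[...,2]-.12)<.004)&(np.hypot(P[...,0]-.52,P[...,1]-.247)<.083)&(c['depth']>0)
    (a,b),r=cv2.minEnclosingCircle(P[m][:,:2].astype(np.float32)); print('rim',a,b,r,fitcircle(P[m][:,:2]),P[m][:,2].mean())
    p=c['pixels'].astype(int); bl=(p[...,2]>p[...,0]+50)&(np.hypot(P[...,0]-.62,P[...,1]-.23)<.07)&(P[...,2]>.1)
    B=P[bl]; print('blue',B.mean(0),B.min(0),B.max(0),len(B), np.linalg.svd(B-B.mean(0))[2][0])
E
```

```text
side {'n': array([-0.506 , -0.1468,  0.8499]), 'tilt': np.float64(31.79669254350659), 'az': np.float64(-163.82071019587607), 'hmax': np.float64(0.03568685273114694), 'top': array([ 0.5726, -0.23  ,  0.1011]), 'ext': np.float64(0.04877612257652905), 'ax': array([0.8113, 0.2536, 0.5268]), 'disc': array([ 0.5902, -0.2136,  0.0749]), 'nin': np.int64(1163), 'ntop': 62} discctr [ 0.5861 -0.2293  0.0698] 0.08320561796426773
rim 0.5204331874847412 0.2482895404100418 0.07524845749139786 (array([0.52  , 0.2492]), np.float64(0.07218871020110032)) 0.11921833166965665
blue [0.623  0.2329 0.1621] [0.6077 0.2201 0.1355] [0.6366 0.2435 0.1817] 151 [-0.4781  0.0007 -0.8783]
top {'n': array([-0.5   , -0.1513,  0.8527]), 'tilt': np.float64(31.494287299788382), 'az': np.float64(-163.16621287841033), 'hmax': np.float64(0.036277992973674004), 'top': array([ 0.5725, -0.2326,  0.1028]), 'ext': np.float64(0.05076486202150295), 'ax': array([0.8099, 0.267 , 0.5223]), 'disc': array([ 0.5919, -0.2263,  0.0757]), 'nin': np.int64(3385), 'ntop': 148} discctr [ 0.5836 -0.2295  0.0703] 0.08408823609352112
rim 0.5190398097038269 0.24714042246341705 0.07562334835529327 (array([0.5185, 0.2462]), np.float64(0.0723019199638107)) 0.11962468264208048
blue [0.632  0.2278 0.1793] [0.6282 0.2185 0.1764] [0.6356 0.2375 0.1843] 45 [-0.1665 -0.986  -0.0054]
```

```bash
cat >> m.py <<'E'
def plan(p,R=None):
    s=bot.observe(); R0=Rn.from_quat(s['ee_rot']); 
    if R is None: R=R0
    rv=(R0.inv()*R).as_rotvec(degrees=True); d=np.array(p)-s['ee_pos']
    print('rot deg (now tool)',rv.round(2),'shift mm before rot',(R0.inv().apply(d)*1e3).round(1),'after rot',(R.inv().apply(d)*1e3).round(1),'| pos',s['ee_pos'].round(4))
def frame(x,z):
    z=np.array(z)/np.linalg.norm(z); y=np.cross(z,x); y/=np.linalg.norm(y); return Rn.from_matrix(np.c_[np.cross(y,z),y,z])
E
python3 - <<'E'
from m import *
n=np.array([-.503,-.149,.851]); R=frame([.81,.26,.525],-n); g=np.array([.5785,-.2295,.0918])
print(R.as_matrix().round(3)); plan(g-n*.017+n*.11,R)
E
```

```text
[[ 0.811  0.3    0.503]
 [ 0.26  -0.954  0.149]
 [ 0.525  0.01  -0.851]]
rot deg (now tool) [-2.88 31.55  8.02] shift mm before rot [372.6 -74.3  60.4] after rot [ 273.6 -128.4  238. ] | pos [ 0.2287 -0.4725  0.2313]
```

Call:
apply_moves(
  plan=[
    [0,0,0,-0.6,6.3,1.6,-1],
    [0,0,0,-0.6,6.3,1.6,-1],
    [0,0,0,-0.6,6.3,1.6,-1],
    [0,0,0,-0.6,6.3,1.6,-1],
    [0,0,0,-0.5,6.3,1.6,-1],
    [0.025,-0.012,0.022,0,0,0,-1],
    [0.025,-0.012,0.022,0,0,0,-1],
    [0.025,-0.012,0.022,0,0,0,-1],
  ],
)

```text
time_s: 1.87
ee_pos: [0.3112, -0.4095, 0.2132]
ee_rot: [0.951, 0.145, 0.27, -0.036]
wrist_force: [1.8, -0.5, -0.2]
opening: 0.0853
finger_force: 0.0
```

Call:
apply_moves(
  plan=[
    [0.03,-0.014,0.025,0,0,0,-1],
    [0.03,-0.014,0.025,0,0,0,-1],
    [0.03,-0.014,0.025,0,0,0,-1],
    [0.03,-0.014,0.025,0,0,0,-1],
    [0.03,-0.014,0.025,0,0,0,-1],
    [0.03,-0.014,0.025,0,0,0,-1],
    [0.018,-0.008,0.015,0,0,0,-1],
    [0,0,0,0,0,0,-1],
  ],
)

```text
time_s: 2.53
ee_pos: [0.5301, -0.2413, 0.1757]
ee_rot: [0.95, 0.15, 0.27, -0.037]
wrist_force: [-0.1, -0.1, 0.3]
opening: 0.0856
finger_force: 0.0
```

Run:
```python
from m import *
np.set_printoptions(precision=4,suppress=True)
c=cap('wrist'); save(c,'w1'); d=lidpose(c); d.pop('L'); print(d)
n=np.array([-.503,-.149,.851]); R=frame([.81,.26,.525],-n); g=np.array([.5785,-.2295,.0918])
plan(g-n*.017,R)
for nm in ['lid_grip','lid']:
  for r in nets.tip_of(c,nm)[:2]: print(nm,r['p'],w(c,r['centre']))
```

```text
{'n': array([-0.5071, -0.1505,  0.8486]), 'tilt': np.float64(31.935004558043147), 'az': np.float64(-163.46788808511565), 'hmax': np.float64(0.03472708746831779), 'top': array([ 0.5727, -0.2324,  0.102 ]), 'ext': np.float64(0.0494597375438497), 'ax': array([0.8156, 0.2346, 0.5289]), 'disc': array([ 0.5929, -0.2268,  0.0759]), 'nin': np.int64(27769), 'ntop': 1544}
rot deg (now tool) [-0.13  0.06  0.24] shift mm before rot [ -0.2   1.8 115.5] after rot [ -0.3   1.6 115.5] | pos [ 0.5287 -0.2426  0.1758]
lid_grip 0.61 [ 0.5767 -0.2323  0.0904]
lid 0.73 [ 0.5882 -0.2277  0.0694]
```

View pics/w1.png

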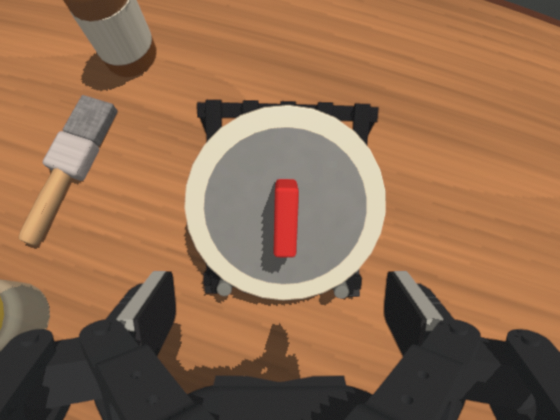

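The handle at (287,218) is centred between the open fingers, and the wrist fit agrees with the fixed cameras.

Run:
```python
from m import *
a,t=np.radians([16.5,32]); n=np.array([-np.cos(a)*np.sin(t),-np.sin(a)*np.sin(t),np.cos(t)])
R=frame([np.cos(a)*np.cos(t),np.sin(a)*np.cos(t),np.sin(t)],-n); g=np.array([.5727,-.2324,.102])-n*.012
plan(g-n*.015,R)
```

```text
rot deg (now tool) [-0.03  0.42  1.18] shift mm before rot [  1.1   1.3 114.7] after rot [  0.3   1.2 114.7] | pos [ 0.5276 -0.2445  0.1762]
```

Call:
apply_moves(
  plan=[
    [0.0,0.001,0.018,0,0.4,1.2,-1],
    [0,0,0.02,0,0,0,-1],
    [0,0,0.02,0,0,0,-1],
    [0,0,0.012,0,0,0,-1],
    [0,0,0,0,0,0,-1],
    [0,0,0,0,0,0,-1],
    [0,0,0,0,0,0,-1],
    [0,0,0,0,0,0,-1],
  ],
)

```text
time_s: 3.35
ee_pos: [0.5635, -0.2364, 0.1182]
ee_rot: [0.951, 0.137, 0.273, -0.039]
wrist_force: [-0.1, -0.1, -1.2]
opening: 0.0856
finger_force: 0.0
```

Run:
```python
from m import *
a,t=np.radians([16.5,32]); n=np.array([-np.cos(a)*np.sin(t),-np.sin(a)*np.sin(t),np.cos(t)])
R=frame([np.cos(a)*np.cos(t),np.sin(a)*np.cos(t),np.sin(t)],-n); g=np.array([.5727,-.2324,.102])-n*.012
plan(g-n*.015,R); c=cap('wrist'); d=lidpose(c); d.pop('L'); print(d['top'],d['n'],d['ax'],d['ext'])
plan(g-n*.015,R)
```

```text
rot deg (now tool) [ 0.11 -0.07 -0.07] shift mm before rot [-0.2 -1.3 46. ] after rot [-0.2 -1.2 46. ] | pos [ 0.5635 -0.2364  0.1182]
[ 0.57319734 -0.23248384  0.10229814] [-0.50713368 -0.1507577   0.84857972] [0.81413479 0.2393198  0.52906576] 0.04935803165187365
rot deg (now tool) [ 0.11 -0.08 -0.06] shift mm before rot [-0.3 -1.2 46. ] after rot [-0.2 -1.1 46. ] | pos [ 0.5636 -0.2363  0.1182]
```

Call:
apply_moves(
  plan=[
    [0,-0.001,0.012,0,0,0,-1],
    [0,0,0.012,0,0,0,-1],
    [0,0,0.012,0,0,0,-1],
    [0,0,0.01,0,0,0,-1],
    [0,0,0,0,0,0,-1],
    [0,0,0,0,0,0,-1],
    [0,0,0,0,0,0,0],
    [0,0,0,0,0,0,0],
  ],
)

```text
time_s: 4.07
ee_pos: [0.5868, -0.2278, 0.0788]
ee_rot: [0.951, 0.137, 0.273, -0.039]
wrist_force: [-0.2, -0.1, -0.4]
opening: 0.0637
finger_force: 0.0
```

Call:
apply_moves(
  plan=[
    [0,0,0,0,0,0,0.4],
    [0,0,0,0,0,0,0.6],
    [0,0,0,0,0,0,1],
    [0,0,0,0,0,0,1],
    [0,0,0,0,0,0,1],
    [0,0,0,0,0,0,1],
    [0,0,0,0,0,0,1],
    [0,0,0,0,0,0,1],
  ],
)

```text
time_s: 4.73
ee_pos: [0.5869, -0.2278, 0.0784]
ee_rot: [0.951, 0.137, 0.273, -0.039]
wrist_force: [-2.2, -1.8, 4.8]
opening: 0.015
finger_force: 59.0
```

Call:
apply_moves(
  plan=[
    [0,0,-0.005,0,0,0,1],
    [0,0,-0.01,0,0,0,1],
    [0,0,-0.015,0,0,0,1],
    [0,0,-0.02,0,0,0,1],
    [0,0,-0.02,0,0,0,1],
    [0.01,0,-0.02,0,0,0,1],
    [0.01,0,-0.02,0,0,0,1],
    [0.01,0,-0.02,0,0,0,1],
  ],
)

```text
time_s: 5.4
ee_pos: [0.5435, -0.2392, 0.2043]
ee_rot: [0.952, 0.137, 0.272, -0.04]
wrist_force: [0.6, -0.1, -0.9]
opening: 0.015
finger_force: 59.1
```

Run:
```python
from m import *
s=bot.observe(); print(s['opening'],s['finger_force'],s['wrist_force'])
th=np.radians(-10); R=frame([np.cos(th),np.sin(th),0],[0,0,-1]); plan([.52,.248,.30],R)
th=np.radians(16.5); R=frame([np.cos(th),np.sin(th),0],[0,0,-1]); plan([.52,.248,.30],R)
c=cap('wrist'); d=lidpose(c,s['ee_pos'][:2]); print(d['n'],d['ax'],d['hmax'],d['nin'], Rn.from_quat(s['ee_rot']).as_matrix())
```

```text
0.014996820796162172 59.13779675960541 [ 0.58560812 -0.14972878 -0.94111381]
rot deg (now tool) [ -7.49 -31.31  25.71] shift mm before rot [ 147.9 -474.2  -19.4] after rot [-107.8 -475.7  -95.7] | pos [ 0.5435 -0.2392  0.2043]
rot deg (now tool) [ -0.11 -31.92  -0.1 ] shift mm before rot [ 147.9 -474.2  -19.4] after rot [ 115.8 -473.8  -95.7] | pos [ 0.5435 -0.2392  0.2043]
[-0.50318271 -0.15044473  0.85098387] [0.84264115 0.13306799 0.52177467] 0.034427062284408755 52092 [[ 0.81445855  0.28295134  0.50655286]
 [ 0.23898444 -0.95913142  0.15150365]
 [ 0.52871892 -0.00233519 -0.84879376]]
```

Call:
apply_moves(
  plan=[
    [0,0,-0.015,0,-6.4,0,1],
    [0,0,-0.02,0,-6.4,0,1],
    [0,0,-0.02,0,-6.4,0,1],
    [0,0,-0.02,0,-6.4,0,1],
    [0,0,-0.02,0,-6.3,0,1],
    [0,-0.02,0,0,0,4,1],
    [0,-0.03,0,0,0,5,1],
    [0,-0.035,0,0,0,5,1],
  ],
)

```text
time_s: 6.12
ee_pos: [0.5, -0.1649, 0.2916]
ee_rot: [1.0, 0.018, -0.001, -0.001]
wrist_force: [0.3, -0.1, -1.6]
opening: 0.0152
finger_force: 59.2
```

Run:
```python
from m import *
th=np.radians(-10); R=frame([np.cos(th),np.sin(th),0],[0,0,-1]); plan([.52,.248,.28],R); print(bot.observe()['joint_positions'])
```

```text
rot deg (now tool) [-0.11  0.08 12.11] shift mm before rot [  35.2 -411.9   12.5] after rot [ -52.1 -410.1   11.6] | pos [ 0.5    -0.1649  0.2916]
[-3.19438376e-01  1.39209813e-01  1.07947631e-01  1.54137500e+00
  1.59507379e-03  2.78524218e+00]
```

The last joint would run past its range at that yaw, so I'll place the lid with the bar at about +40° instead. This is still clear of the clamp.

Call:
apply_moves(
  plan=[
    [0,0,0,0,0,-5,1],
    [0,0,0,0,0,-6.5,1],
    [0,0,0,0,0,-6.5,1],
    [0,0,0,0,0,-6.5,1],
    [0,0,0,0,0,-6.5,1],
    [0,0,0,0,0,-5,1],
    [0,0,0,0,0,-2,1],
    [0,0,0,0,0,0,1],
  ],
)

```text
time_s: 6.78
ee_pos: [0.4991, -0.1648, 0.2926]
ee_rot: [0.938, 0.346, 0.0, -0.001]
wrist_force: [-0.4, 0.2, -1.9]
opening: 0.0153
finger_force: 59.3
```

Run:
```python
from m import *
plan([.52,.248,.28]); print(bot.observe()['joint_positions'])
```

```text
rot deg (now tool) [0. 0. 0.] shift mm before rot [ 284.  -300.3   13.3] after rot [ 284.  -300.3   13.3] | pos [ 0.4991 -0.1648  0.2926]
[-3.19949081e-01  1.36232340e-01  1.06559447e-01  1.54140204e+00
  1.80064446e-03  2.11479650e+00]
```

Call:
apply_moves(
  plan=[
    [0.012,-0.013,0,0,0,0,1],
    [0.02,-0.021,0,0,0,0,1],
    [0.02,-0.021,0,0,0,0,1],
    [0.02,-0.021,0,0,0,0,1],
    [0.02,-0.021,0,0,0,0,1],
    [0.02,-0.021,0,0,0,0,1],
    [0.02,-0.021,0,0,0,0,1],
    [0.02,-0.021,0,0,0,0,1],
  ],
)

```text
time_s: 7.45
ee_pos: [0.5109, 0.0567, 0.293]
ee_rot: [0.939, 0.345, 0.001, -0.0]
wrist_force: [-0.0, -0.3, -1.7]
opening: 0.0151
finger_force: 59.4
```

Call:
apply_moves(
  plan=[
    [0.02,-0.021,0,0,0,0,1],
    [0.02,-0.021,0,0,0,0,1],
    [0.02,-0.021,0,0,0,0,1],
    [0.02,-0.021,0,0,0,0,1],
    [0.02,-0.021,0,0,0,0,1],
    [0.02,-0.021,0,0,0,0,1],
    [0.012,-0.014,0,0,0,0,1],
    [0,0,0,0,0,0,1],
  ],
)

```text
time_s: 8.12
ee_pos: [0.5206, 0.2506, 0.2922]
ee_rot: [0.938, 0.347, 0.0, -0.001]
wrist_force: [-0.4, -0.5, -2.0]
opening: 0.0152
finger_force: 59.4
```

Call:
apply_moves(
  plan=[
    [0,0,0,0,0,0,1],
    [0,0,0,0,0,0,1],
    [0,0,0,0,0,0,1],
  ],
)

```text
time_s: 8.37
ee_pos: [0.521, 0.2465, 0.2936]
ee_rot: [0.939, 0.345, 0.001, -0.0]
wrist_force: [0.8, -0.6, -2.0]
opening: 0.0149
finger_force: 59.4
```

Run:
```python
from m import *
np.set_printoptions(precision=4,suppress=True)
s=bot.observe(); T=Rn.from_quat(s['ee_rot']); print(s['ee_pos'],T.as_matrix(),s['finger_force'],s['joint_positions'])
for cn in ['wrist','side','top']:
    c=cap(cn); save(c,cn+'2'); P=cloud(c); 
    p=c['pixels'].astype(int)
    near=(np.hypot(P[...,0]-s['ee_pos'][0],P[...,1]-s['ee_pos'][1])<.095)&(abs(P[...,2]-s['ee_pos'][2]+.006)<.012)&(p.min(-1)>85)&(p.max(-1)-p.min(-1)<60)&(c['depth']>0)
    L=P[near]; inl=np.ones(len(L),bool)
    for _ in range(8):
        mu=L[inl].mean(0); n=np.linalg.svd(L[inl]-mu,full_matrices=False)[2][2]; n*=np.sign(n[2]); inl=abs((L-mu)@n)<.003
    (a,b),r=cv2.minEnclosingCircle(L[inl][:,:2].astype(np.float32))
    print(cn,'disc n',n,mu,inl.sum(),'circle',a,b,r,'z at tcp',mu[2])
```

```text
[0.521  0.2465 0.2936] [[ 0.7619  0.6477  0.0016]
 [ 0.6477 -0.7619  0.0006]
 [ 0.0016  0.0005 -1.    ]] 59.39893305301666 [ 0.4419  0.2352  0.2292  1.5631 -0.0001  2.8789]
wrist disc n [-0.0008  0.0012  1.    ] [0.5506 0.2615 0.2882] 41908 circle 0.5201084017753601 0.24521368741989136 0.0772208645939827 z at tcp 0.2881994687561707
side disc n [-0.0055  0.0021  1.    ] [0.5183 0.2552 0.2875] 4221 circle 0.5206969380378723 0.24592290818691254 0.07739191502332687 z at tcp 0.2875406357700228
top disc n [-0.0036  0.0006  1.    ] [0.5204 0.2216 0.2882] 4147 circle 0.5194050073623657 0.24359774589538574 0.07730095833539963 z at tcp 0.2882375608804808
```

View pics/wrist2.png

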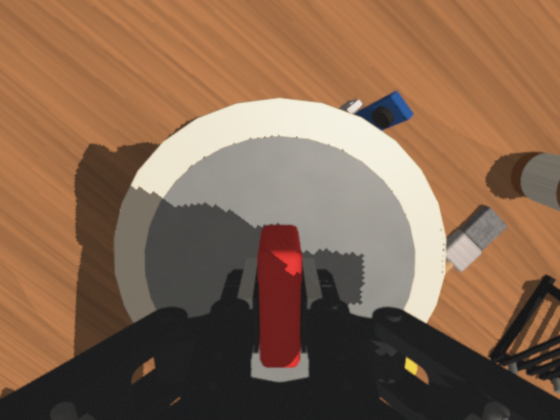

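View pics/side2.png

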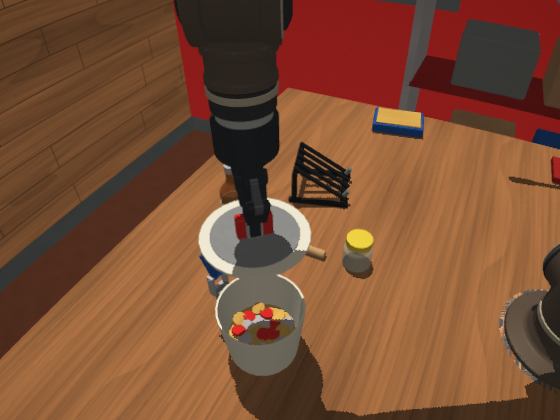

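The wrist view shows the lid level and centred under the tool, with the clamp at about (385,110). The side view shows it above the tub. I'll shift it 3 mm and lower it to just above the rim.

Call:
apply_moves(
  plan=[
    [0.0015,-0.0025,0.015,0,0,0,1],
    [0,0,0.025,0,0,0,1],
    [0,0,0.025,0,0,0,1],
    [0,0,0.025,0,0,0,1],
    [0,0,0.025,0,0,0,1],
    [0,0,0.015,0,0,0,1],
    [0,0,0.005,0,0,0,1],
    [0,0,0,0,0,0,1],
  ],
)

```text
time_s: 9.18
ee_pos: [0.5202, 0.2496, 0.1573]
ee_rot: [0.938, 0.345, -0.0, 0.0]
wrist_force: [-0.3, -0.1, -1.0]
opening: 0.0148
finger_force: 59.4
```

Call:
apply_moves(
  plan=[
    [0,0,0,0,0,0,1],
    [0,0,0,0,0,0,1],
    [0,0,0,0,0,0,1],
  ],
)

```text
time_s: 9.43
ee_pos: [0.5217, 0.2507, 0.1601]
ee_rot: [0.938, 0.346, 0.002, -0.0]
wrist_force: [-0.4, 0.1, -1.2]
opening: 0.0151
finger_force: 59.4
```

```bash
cat >> m.py <<'E'
def disc(cn,dz=.012):
    s=bot.observe(); c=cap(cn); P=cloud(c); p=c['pixels'].astype(int); e=s['ee_pos']
    near=(np.hypot(P[...,0]-.52,P[...,1]-.247)<.083)&(abs(P[...,2]-e[2]+.006)<dz)&(p.min(-1)>85)&(p.max(-1)-p.min(-1)<60)&(c['depth']>0)
    L=P[near]; inl=np.ones(len(L),bool)
    for _ in range(8):
        mu=L[inl].mean(0); n=np.linalg.svd(L[inl]-mu,full_matrices=False)[2][2]; n*=np.sign(n[2]); inl=abs((L-mu)@n)<.003
    (a,b),r=cv2.minEnclosingCircle(L[inl][:,:2].astype(np.float32))
    print(cn,'tcp',e.round(4),'n',n.round(4),'z',mu[2].round(4),inl.sum(),'circle',round(a,4),round(b,4),round(r,4)); return c
E
python3 - <<'E'
from m import *
for cn in ['wrist','side','top']: disc(cn)
print(bot.observe()['ee_pos'],bot.observe()['wrist_force'])
E
```

```text
wrist tcp [0.5217 0.2507 0.1601] n [-3.3e-03 -2.0e-04  1.0e+00] z 0.1548 42044 circle 0.5206 0.2496 0.0771
side tcp [0.5216 0.2507 0.1599] n [-7.8e-03  1.0e-04  1.0e+00] z 0.1541 3564 circle 0.521 0.2499 0.0771
top tcp [0.5214 0.2507 0.1596] n [-0.0035 -0.001   1.    ] z 0.1541 2826 circle 0.5199 0.2472 0.0772
[0.5213206  0.2506382  0.15933588] [-0.2639347  -0.4097309  -1.41503213]
```

Call:
apply_moves(
  plan=[
    [-0.001,0,0.003,0,0,0,1],
    [0,0,0.004,0,0,0,1],
    [0,0,0.004,0,0,0,1],
    [0,0,0.004,0,0,0,1],
    [0,0,0.004,0,0,0,1],
    [0,0,0.003,0,0,0,1],
    [0,0,0,0,0,0,1],
    [0,0,0,0,0,0,1],
  ],
)

```text
time_s: 10.25
ee_pos: [0.52, 0.2497, 0.1361]
ee_rot: [0.938, 0.346, 0.001, -0.0]
wrist_force: [-1.3, -0.1, -0.8]
opening: 0.0149
finger_force: 59.4
```

Run:
```python
from m import *
for cn in ['wrist','top','side']: disc(cn)
print(bot.observe()['ee_pos'],bot.observe()['wrist_force'])
```

```text
wrist tcp [0.52   0.2497 0.1361] n [-3.0e-04  1.5e-03  1.0e+00] z 0.1307 41911 circle 0.519 0.2486 0.0772
top tcp [0.5202 0.2498 0.1364] n [-2.6e-03 -3.0e-04  1.0e+00] z 0.1309 2699 circle 0.5186 0.246 0.0773
side tcp [0.5203 0.2499 0.1366] n [-0.0047  0.0034  1.    ] z 0.131 3452 circle 0.5195 0.2489 0.0772
[0.52032986 0.24988698 0.13670089] [ 0.58055883  0.29028685 -1.63015135]
```

About 6 mm left, plug inside the mouth.

Call:
apply_moves(
  plan=[
    [0,0,0.002,0,0,0,1],
    [0,0,0.002,0,0,0,1],
    [0,0,0.001,0,0,0,1],
    [0,0,0,0,0,0,1],
    [0,0,0,0,0,0,1],
    [0,0,0.001,0,0,0,1],
    [0,0,0,0,0,0,1],
  ],
)

```text
time_s: 10.98
ee_pos: [0.5202, 0.2498, 0.1311]
ee_rot: [0.938, 0.346, 0.001, -0.0]
wrist_force: [-1.2, -1.0, 2.4]
opening: 0.0149
finger_force: 60.1
```

Call:
apply_moves(
  plan=[
    [0,0,0,0,0,0,0.6],
    [0,0,0,0,0,0,0.5],
    [0,0,0,0,0,0,0.3],
    [0,0,0,0,0,0,0.2],
    [0,0,0,0,0,0,0.2],
    [0,0,0,0,0,0,0.2],
  ],
)

```text
time_s: 11.48
ee_pos: [0.5202, 0.2498, 0.1304]
ee_rot: [0.938, 0.346, 0.001, -0.0]
wrist_force: [0.1, -0.7, -0.1]
opening: 0.0344
finger_force: 0.0
```

Call:
apply_moves(
  plan=[
    [0,0,-0.005,0,0,0,0.2],
    [0,0,-0.015,0,0,0,0.2],
    [0,0,-0.02,0,0,0,0.2],
    [0,0,-0.03,0,0,0,0.2],
    [0,0,-0.03,0,0,0,0.2],
    [0,0,-0.02,0,0,0,0.2],
    [0,0,0,0,0,0,0.2],
    [0,0,0,0,0,0,0.2],
  ],
)

```text
time_s: 12.15
ee_pos: [0.5207, 0.25, 0.2521]
ee_rot: [0.938, 0.346, 0.003, -0.0]
wrist_force: [-0.3, -0.1, -0.6]
opening: 0.0337
finger_force: 0.0
```

Run:
```python
from m import *
bot_obs=bot.observe
import m
class B:
    pass
def o():
    s=bot_obs(); return s
print(o()['ee_pos'],o()['opening'],o()['joint_positions'])
for cn in ['wrist','top','side']:
    c=cap(cn); save(c,cn+'3'); P=cloud(c); p=c['pixels'].astype(int)
    near=(np.hypot(P[...,0]-.52,P[...,1]-.247)<.085)&(abs(P[...,2]-.125)<.008)&(p.min(-1)>85)&(p.max(-1)-p.min(-1)<60)&(c['depth']>0)
    L=P[near]; mu=L.mean(0); n=np.linalg.svd(L-mu,full_matrices=False)[2][2]; (a,b),r=cv2.minEnclosingCircle(L[:,:2].astype(np.float32)); print(cn,n*np.sign(n[2]),mu,a,b,r)
    for nm in ['clamp_hinge','clamp_tip']:
        for r in nets.tip_of(c,nm)[:1]: print(nm,r['p'],w(c,r['centre']))
    bl=(p[...,2]>p[...,0]+50)&(np.hypot(P[...,0]-.62,P[...,1]-.23)<.07)&(P[...,2]>.1)
    if bl.sum()>5: X=P[bl]; print('blue',X.mean(0),X.min(0),X.max(0),len(X))
```

```text
[0.52066799 0.25004583 0.25205532] 0.033650873833187385 [4.47698028e-01 2.24486808e-01 1.24346793e-01 1.46549817e+00
 3.39273795e-05 2.88334607e+00]
wrist [4.06474285e-04 9.34206221e-04 9.99999481e-01] [0.52912118 0.25087017 0.12577073] 0.5195386409759521 0.24891416728496552 0.07697294652462006
clamp_hinge 0.69 [0.61382902 0.22856332 0.13223013]
clamp_tip 0.89 [0.63756703 0.23423237 0.17625181]
blue [0.62319797 0.2325668  0.16343407] [0.60682484 0.21875228 0.13445354] [0.63779129 0.24322176 0.18174667] 1350
top [0.00199559 0.00136667 0.99999707] [0.51777618 0.22657798 0.12567335] 0.5184011459350586 0.24622491002082825 0.07761785387992859
clamp_hinge 0.69 [0.61133146 0.23475936 0.13501326]
clamp_tip 0.64 [0.63490794 0.22313622 0.17923172]
blue [0.63201133 0.22786881 0.1791994 ] [0.62829575 0.21830599 0.17568785] [0.63563116 0.23755558 0.18295514] 45
side [-0.00244439  0.00367071  0.99999028] [0.51988549 0.25304031 0.1254627 ] 0.5197654962539673 0.24941058456897736 0.0772356390953064
clamp_hinge 0.8 [0.61138402 0.23246763 0.1361311 ]
clamp_tip 0.62 [ 5.79784234e-01 -2.84885561e-04 -5.50226577e-03]
blue [0.62107704 0.23401093 0.15778535] [0.60575609 0.21907274 0.13530421] [0.63709103 0.24377485 0.18101433] 237
```

View pics/wrist3.png

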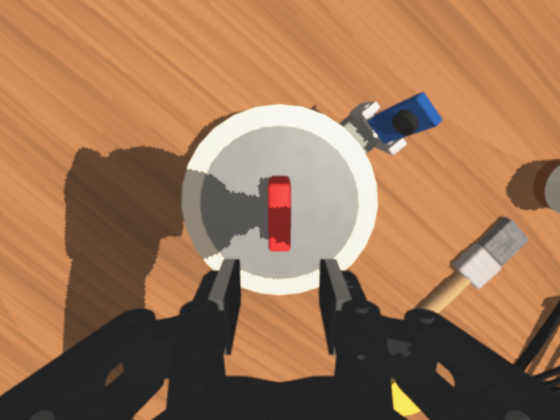

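The lid is seated: top face at 0.1255, level, and centred to about 1 mm. The clamp is at about (405,118) and still leaning away. I'll shut the fingers, turn them and go behind the clamp.

Call:
apply_moves(
  plan=[
    [0,0,0,0,0,-5.5,0.5],
    [0,0,0,0,0,-6.5,1],
    [0,0,0,0,0,-6.5,1],
    [0,0,0,0,0,-6.5,1],
    [0,0,0,0,0,-6.5,1],
    [0,0,0,0,0,-5.5,1],
    [0,0,0,0,0,-3.5,1],
    [0,0,0,0,0,0,1],
  ],
)

```text
time_s: 13.27
ee_pos: [0.5199, 0.2497, 0.2503]
ee_rot: [0.76, 0.65, 0.001, 0.0]
wrist_force: [1.1, -0.5, 0.3]
opening: -0.0002
finger_force: 0.0
```

```bash
cat >> m.py <<'E'
TH=np.radians(-9.2); HG=np.array([.6123,.233,.135]); RC=frame([-np.sin(TH),np.cos(TH),0],[0,0,-1])
def cl(u,h): plan(HG+np.array([-np.cos(TH)*u,-np.sin(TH)*u,h])/1e3,RC)
E
python3 - <<'E'
from m import *
cl(-65,115); print(bot.observe()['opening'])
E
```

```text
rot deg (now tool) [ 0.08 -0.05  0.23] shift mm before rot [ -2.3 158.8   0.5] after rot [ -1.7 158.9   0.3] | pos [0.5199 0.2497 0.2503]
-0.00017483720561750472
```

Call:
apply_moves(
  plan=[
    [0,0.015,0,0,0,0,1],
    [-0.002,0.025,0,0,0,0,1],
    [0,0.025,0,0,0,0,1],
    [0,0.025,0,0,0,0,1],
    [0,0.025,0,0,0,0,1],
    [0,0.025,0,0,0,0,1],
    [0,0.018,0,0,0,0,1],
    [0,0,0,0,0,0,1],
  ],
)

```text
time_s: 13.93
ee_pos: [0.6784, 0.2219, 0.2483]
ee_rot: [0.762, 0.648, 0.0, 0.0]
wrist_force: [-0.1, -0.1, -1.1]
opening: 0.0003
finger_force: 0.0
```

Call:
apply_moves(
  plan=[
    [0,0,0.01,0,0,0,1],
    [0,0,0.015,0,0,0,1],
    [0,0,0.02,0,0,0,1],
    [0,0,0.015,0,0,0,1],
    [0,0,0.015,0,0,0,1],
    [0,0,0,0,0,0,1],
    [0,0,0,0,0,0,1],
    [0,0,0,0,0,0,1],
  ],
)

```text
time_s: 14.6
ee_pos: [0.6758, 0.2231, 0.1769]
ee_rot: [0.761, 0.649, 0.001, 0.0]
wrist_force: [-0.1, 0.6, -0.5]
opening: -0.0001
finger_force: 0.0
```

Run:
```python
from m import *
cl(-65,40); c=cap('side'); save(c,'side4'); cv2.imwrite('pics/s4.png',cv2.resize(c['pixels'][150:350,150:400,::-1],(750,600)))
```

```text
rot deg (now tool) [ 0.14 -0.1   0.12] shift mm before rot [-0.4  0.7  1.9] after rot [-0.4  0.7  1.9] | pos [0.6758 0.2231 0.1769]
```

View pics/s4.png

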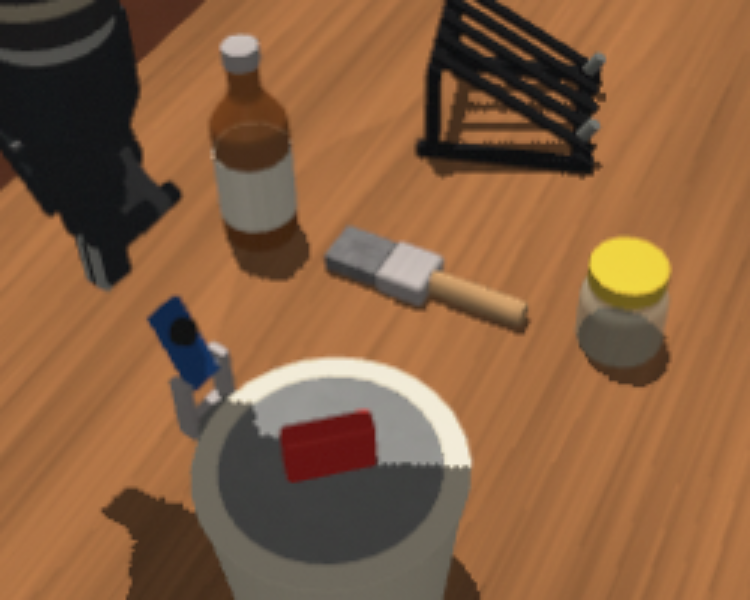

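The fingers, at crop (100,270), stand behind the upright clamp at (185,345), and the lid is seated flat. I'll go down 12 mm and push inward.

Call:
apply_moves(
  plan=[
    [0,0,0.012,0,0,0,1],
    [0,-0.006,0,0,0,0,1],
    [0,-0.008,0,0,0,0,1],
    [0,-0.008,0,0,0,0,1],
    [0,-0.008,0,0,0,0,1],
    [0,-0.008,0,0,0,0,1],
    [0,-0.008,0,0,0,0,1],
    [0,0,0,0,0,0,1],
  ],
)

```text
time_s: 15.32
ee_pos: [0.6288, 0.2306, 0.1646]
ee_rot: [0.76, 0.649, 0.001, 0.0]
wrist_force: [1.4, -0.1, 1.0]
opening: 0.0001
finger_force: 0.0
```

Run:
```python
from m import *
cl(0,0); 
for k in ('wrist','side'):
    c=cap(k); P=cloud(c); p=c['pixels'].astype(int); bl=(p[...,2]>p[...,0]+50)&(np.hypot(P[...,0]-.6,P[...,1]-.23)<.07)&(P[...,2]>.1)
    X=P[bl]-HG; print(k,len(X)); 
    if len(X)>9: q=np.c_[-X[:,0]*np.cos(TH)-X[:,1]*np.sin(TH),X[:,2]]*1e3; print(q.mean(0),np.percentile(q,[2,98],axis=0),np.linalg.svd(q-q.mean(0),full_matrices=False)[2][0])
```

```text
rot deg (now tool) [ 0.1 -0.1  0.2] shift mm before rot [ -0.3 -16.8  29.6] after rot [ -0.3 -16.7  29.6] | pos [0.6288 0.2306 0.1646]
wrist 1387
[ 0.20398957 36.70745307] [[-3.81997435  6.92862354]
 [ 4.29702518 49.80414394]] [0.08247998 0.99659272]
side 147
[ 2.64466297 28.72344827] [[-2.11274772  1.51422832]
 [ 5.69620539 49.38442464]] [ 0.00179512 -0.99999839]
```

Clamp is upright now; swing it over along an arc.

Call:
apply_moves(
  plan=[
    [0,-0.011,-0.008,0,0,0,1],
    [0,-0.006,0,0,0,0,1],
    [0,-0.006,0.001,0,0,0,1],
    [0,-0.005,0.002,0,0,0,1],
    [0,-0.005,0.003,0,0,0,1],
    [0,-0.004,0.004,0,0,0,1],
    [0,-0.003,0.004,0,0,0,1],
    [0,0,0,0,0,0,1],
  ],
)

```text
time_s: 16.08
ee_pos: [0.5897, 0.2366, 0.1565]
ee_rot: [0.761, 0.649, 0.0, -0.0]
wrist_force: [0.6, 0.5, 0.6]
opening: -0.0
finger_force: 0.0
```

Run:
```python
from m import *
cl(0,0); 
for k in ('wrist','side'):
    c=cap(k); P=cloud(c); p=c['pixels'].astype(int); bl=(p[...,2]>p[...,0]+50)&(np.hypot(P[...,0]-.6,P[...,1]-.23)<.07)&(P[...,2]>.1)
    X=P[bl]-HG; print(k,len(X)); 
    if len(X)>9: q=np.c_[-X[:,0]*np.cos(TH)-X[:,1]*np.sin(TH),X[:,2]]*1e3; print(q.mean(0),np.percentile(q,[2,98],axis=0),np.linalg.svd(q-q.mean(0),full_matrices=False)[2][0])
```

```text
rot deg (now tool) [-0.01 -0.03  0.18] shift mm before rot [-0.  22.9 21.5] after rot [ 0.1 22.9 21.5] | pos [0.5897 0.2366 0.1565]
wrist 2553
[17.86112763 14.12316623] [[-3.54494086  2.29131062]
 [42.18175616 27.53727872]] [0.88095132 0.47320689]
side 119
[27.19630868 18.56723155] [[-0.86794649  3.30265198]
 [42.21360018 28.33548   ]] [0.87561059 0.48301769]
```

Call:
apply_moves(
  plan=[
    [0,-0.003,0.004,0,0,0,1],
    [0,-0.002,0.004,0,0,0,1],
    [0,-0.002,0.004,0,0,0,1],
    [0,-0.001,0.003,0,0,0,1],
    [0,0,0.002,0,0,0,1],
    [0,0,0.001,0,0,0,1],
    [0,0,0,0,0,0,1],
    [0,0,0,0,0,0,1],
  ],
)

```text
time_s: 16.85
ee_pos: [0.5827, 0.2378, 0.1394]
ee_rot: [0.761, 0.649, 0.001, -0.0]
wrist_force: [-1.3, 0.2, 1.6]
opening: -0.0002
finger_force: 0.8
```

```bash
cat > k.py <<'E'
from m import *
cl(0,0); print(bot.observe()['wrist_force'])
for k in ('wrist','side'):
    c=cap(k); P=cloud(c); p=c['pixels'].astype(int); bl=(p[...,2]>p[...,0]+50)&(np.hypot(P[...,0]-.6,P[...,1]-.23)<.07)&(P[...,2]>.1)
    X=P[bl]-HG; print(k,len(X)); 
    if len(X)>9: q=np.c_[-X[:,0]*np.cos(TH)-X[:,1]*np.sin(TH),X[:,2]]*1e3; print(q.mean(0),np.percentile(q,[2,98],axis=0),np.linalg.svd(q-q.mean(0),full_matrices=False)[2][0])
E
python3 k.py
```

```text
rot deg (now tool) [ 0.04 -0.06  0.15] shift mm before rot [-0.1 30.   4.5] after rot [ 0.  30.   4.4] | pos [0.5827 0.2378 0.1394]
[-1.33933528  0.22559081  1.59057809]
wrist 3074
[17.20710348  3.77968928] [[-2.71227235 -0.21531328]
 [47.63623914  5.33308642]] [-0.9999978   0.00209644]
side 143
[26.45283628  3.63162696] [[-1.59494052 -0.6108227 ]
 [48.73147236  6.30772954]] [0.99997297 0.00735235]
```

Call:
apply_moves(
  plan=[
    [0,0,0.001,0,0,0,1],
    [0,0,0.001,0,0,0,1],
    [0,0,0,0,0,0,1],
    [0,0,0,0,0,0,1],
  ],
)

```text
time_s: 17.28
ee_pos: [0.5829, 0.2378, 0.1393]
ee_rot: [0.761, 0.649, 0.002, 0.0]
wrist_force: [-4.9, -0.8, 11.2]
opening: -0.0003
finger_force: 5.4
```

Call:
apply_moves(
  plan=[
    [0,0,-0.005,0,0,0,1],
    [0,0,-0.015,0,0,0,1],
    [0,0,-0.025,0,0,0,1],
    [0,0,-0.03,0,0,0,1],
    [0,0,-0.025,0,0,0,1],
    [0,0,-0.01,0,0,0,1],
    [0,0,0,0,0,0,1],
    [0,0,0,0,0,0,1],
  ],
)

```text
time_s: 17.95
ee_pos: [0.5832, 0.2377, 0.2468]
ee_rot: [0.761, 0.649, 0.001, 0.0]
wrist_force: [-0.3, 0.9, -0.6]
opening: -0.0001
finger_force: 0.0
```

```bash
python3 k.py
python3 - <<'E'
from m import *
for cn in ['wrist','top','side']:
    c=cap(cn); P=cloud(c); p=c['pixels'].astype(int)
    if cn=='wrist': save(c,'w5')
    near=(np.hypot(P[...,0]-.52,P[...,1]-.247)<.082)&(abs(P[...,2]-.125)<.006)&(p.min(-1)>85)&(p.max(-1)-p.min(-1)<60)&(c['depth']>0)
    L=P[near]; mu=L.mean(0); n=np.linalg.svd(L-mu,full_matrices=False)[2][2]; (a,b),r=cv2.minEnclosingCircle(L[:,:2].astype(np.float32)); print(cn,n*np.sign(n[2]),mu,a,b,r)
E
```

```text
rot deg (now tool) [ 0.1  -0.07  0.14] shift mm before rot [ -0.2  29.3 111.9] after rot [ -0.   29.5 111.8] | pos [0.5832 0.2377 0.2468]
[-0.33383088  0.85863311 -0.62802761]
wrist 2057
[22.64408975  4.14230572] [[-2.42474505  2.35546328]
 [47.51215268  5.58761379]] [-0.99995194 -0.00980415]
side 327
[23.78537732  3.99304647] [[-2.03693402 -0.20538879]
 [48.09657026  6.29627138]] [0.99999923 0.00124437]
wrist [-2.80445163e-04  1.39296905e-03  9.99998990e-01] [0.5199594  0.24860688 0.12569495] 0.5191558599472046 0.24919266998767853 0.07699015736579895
top [-6.24235401e-04  1.72366232e-03  9.99998320e-01] [0.50644968 0.22674607 0.12572732] 0.5182594060897827 0.24661879241466522 0.07757163047790527
side [2.32891570e-04 4.60355463e-03 9.99989376e-01] [0.50795412 0.24526612 0.12536512] 0.519995927810669 0.24885611236095428 0.07772976160049438
```

View pics/w5.png

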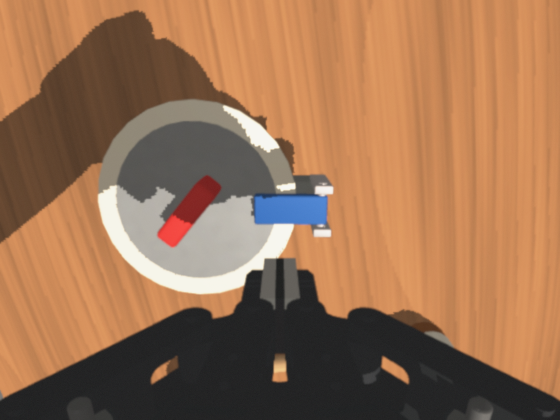

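The blue arm at (290,210) lies level on the seated lid, and the robot is clear.

```bash
python3 -c "
from bench import job
print(job.finish_job())"
```

```text
the job is handed in; nothing more can be done
None
```

The job is handed in: the lid sits seated and level on the tub, centred to about 1 mm, with the blue clamp down on it; I didn't re-measure the bottle, jar and brush, but the arm stayed clear of them. The hand-in gave no verdict.

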